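# Close up a garland on the bead board

### The job

A garland is being laid out on the wooden bead board and its four round beads lie scattered along the U-shaped groove, which is open at the board's edge at one end and closed at the other. Run the fingertips along the groove, round both bends, pushing the beads gently ahead of them until all four sit in one closed row, each touching the next, right up against the closed end. Only push the beads: do not pinch or lift them or let them leave the groove, and leave the things in the wells and beside the board where they are.

Things in the scene. Friction and masses are not known exactly. Their poses are not given: they have to be found in the camera images.
- board: Fixed wooden bead board, 230 (x) by 270 (y) by 19 mm high. Origin: centre of its underside, on the table; z up, turned at most 0.3 rad about z. A U-shaped groove, 28 mm wide, 12 mm deep (floor 7 mm, board top 19 mm above the table), is cut into its flat top: two arms along x, a cross piece near the robot, two bends. Inside the U are shallow wells, floor as the groove's.
- open_end (a point): Middle of the groove where it runs out through the board's far edge: (115, -100, 20) mm in the board's frame. From here the open arm's centre line runs straight at y = -100 to x = -20.
- bend_a (a point): Centre of curvature of the first bend, (-20, -40, 19) mm in the board's frame. The groove's centre line turns about it through a quarter circle of radius 60 mm, from (-20, -100) to (-80, -40), then runs straight along the cross piece at x = -80 to y = 40.
- bend_b (a point): Centre of curvature of the second bend, (-20, 40, 19) mm in the board's frame. The centre line turns about it through a quarter circle of radius 60 mm, from (-80, 40) to (-20, 100), then runs straight along the closed arm at y = 100 to the end wall at x = 95.
- closed_end (a point): Where the centre of the first bead lies when it rests against the wall that closes the other arm: (82, 100, 20) mm in the board's frame.
- bead1: Glazed ceramic ball bead, 26 mm diameter, about 21 g, slippery (friction about 0.2), rolls in the groove with 1 mm to spare each side; top 33 mm above the table (14 above the board). Origin: its centre, 20 mm above the table while it lies in the groove. The bead nearest the closed end along the groove; starts in the closed arm (board x -20 to 50 mm).
- bead2: Glazed ceramic ball bead, 26 mm diameter, about 21 g, slippery (friction about 0.2), rolls in the groove with 1 mm to spare each side; top 33 mm above the table (14 above the board). Origin: its centre, 20 mm above the table while it lies in the groove. Second from the closed end; starts in the cross piece, on the closed arm's side (board y 16 to 38 mm).
- bead3: Glazed ceramic ball bead, 26 mm diameter, about 21 g, slippery (friction about 0.2), rolls in the groove with 1 mm to spare each side; top 33 mm above the table (14 above the board). Origin: its centre, 20 mm above the table while it lies in the groove. Third from the closed end; starts in the cross piece, on the open arm's side (board y -38 to -16 mm).
- bead4: Glazed ceramic ball bead, 26 mm diameter, about 21 g, slippery (friction about 0.2), rolls in the groove with 1 mm to spare each side; top 33 mm above the table (14 above the board). Origin: its centre, 20 mm above the table while it lies in the groove. Last one, nearest the open end; starts in the open arm (board x -20 to 45 mm).
- tape_roll: Roll of tape lying flat, 60 mm diameter, 18 mm high, left (+y) of the board; loose, leave it. Origin: centre of its underside.
- twine: Spool of twine standing upright, 48 mm diameter, 58 mm high, right (-y) of the board; loose, leave it. Origin: centre of its underside.
- jump_ring: Flat brass ring, 32 mm outside, 5 mm high, lying in the left well; loose, leave it. Origin: centre of its underside.
- pendant: Clay disc, 28 mm diameter, 6 mm high, lying in the right well; loose, leave it. Origin: centre of its underside.
Not all that is in view belongs to the job. Leave any orange or turquoise look-alike of the bead4 alone.

How it is judged:
At the end, for the whole second after the job is handed in: All four beads lie at rest in the closed arm of the groove: the first within 6 mm of its seat against the end wall, and each next one with its centre within 31 mm of the one before (gap under 5 mm) (distance between bead1 and closed_end below 0.006 m and distance between bead1 and bead2 below 0.031 m and distance between bead2 and bead3 below 0.031 m and distance between bead3 and bead4 below 0.031 m and z of each of bead1, bead2, bead3, bead4 in the frame of board below 0.024 m and x of each of bead1, bead2, bead3, bead4 in the frame of board above -0.035 m and y of each of bead1, bead2, bead3, bead4 in the frame of board above 0.085 m and linear speed of each of bead1, bead2, bead3, bead4 below 0.02 m/s); the robot touches nothing.
It fails at once if a bead is lifted or comes out of the groove (centre more than 8 mm above its place) (z of any of bead1, bead2, bead3, bead4 in the frame of board above 0.028 m).
It fails at once if a bead is squeezed or rammed (fingers press on it with more than 20 N) (contact force between the fingers and bead1 above 20 N or contact force between the fingers and bead2 above 20 N or contact force between the fingers and bead3 above 20 N or contact force between the fingers and bead4 above 20 N).
It fails at once if a thing in the wells or beside the board is moved by more than 15 mm (distance of any of tape_roll, twine, jump_ring, pendant from where it was at the start of the episode above 0.015 m).
It also fails if it takes over 54 s, if anything falls off the work surface, if the arm or the gripper's body presses on something with over 40 N, if the wrist force passes 120 N, or if a joint passes its speed limit or range.

### The arm

A 6-joint arm with a two-finger parallel gripper is mounted at the origin on the work surface. World frame = base frame: x ahead of the robot, y to its left, z up, the work surface at z = 0. Lengths are in m, angles in rad, forces in N, time in s.
With the tool pointing down it reaches from about 0.375 to 0.975 m from the base axis. Payload 3.8 kg.
Tool frame: the origin (TCP) lies midway between the tips of the shut fingers; the grasp point (between the pads) lies 19 mm behind it; z points along the fingers, y is the line along which they close (so a half turn about z gives the same grasp; the last joint's range is limited). The gripper opens to 85 mm and grips with 20 to 120 N. Pads are 22 mm wide; open, the fingers measure 114 mm over their backs; the gripper's body (76 mm by 85 mm) begins 54 mm behind the grasp point. The pads swing forward as they close: fully open they stand 13 mm farther back than shut.
Start: joints at [1.092, 0.264, 1.604, -0, 1.274, -0.037], TCP at [0.289, 0.61, 0.231] pointing down, gripper open.
Joint ranges: [-2.63, 2.63], [-0.94, 2.18], [0.31, 2.57], [-1.31, 4.45], [0, 2.66], [-2.55, 2.55]. Speed limits (rad/s): [2.57, 2.57, 3.14, 3.14, 3.14, 3.14].

### API

Orientations are given as a rotation vector (axis times angle).
In Python, from workcell import read_state, vision, ticket gives the robot as it stands. The module is installed in compiled form; this text tells all that it offers.
- The arm moves only by the tool jog_arm, never from a script. Its arguments are lists of equal length, an entry for each row: "turn": the turn, a rotation vector about the tool's x, y, z in rad, a list of three; "delta_pos": the shift along the tool's x, y, z in m, a list of three; "gripper": the finger opening in m, from 0 to 0.0854. In form: {"turn": [[rx, ry, rz], ...], "delta_pos": [[dx, dy, dz], ...], "gripper": [gripper, ...]}. A call has 1 to 20 rows; each row shifts and turns the commanded pose from where the row before left it, along the tool's axes as they then stand; what a row does not reach is not made up. A row lasts 1/12 s, in which the tool goes at most 41.7 mm and 7.16 degrees, less where a joint would pass 70% of its speed; a pose out of reach is approached as far as the arm can. A call with a gripper value outside its range is refused whole. The fingers move at their own pace and stop on an object; "grip_force" is the grip in N (left out, the last holds). Time passes only in rows, so rows that do not move let the fingers close. It gives the time, the measured TCP pose, the force, the opening and the grip force at its end, in the units of the state.
- read_state(): the state, without advancing time (a new reading comes with each control period).
- vision.read_camera(name): name is "side" or "top" or "wrist"; returns the picture (384x512x3 uint8, red, green, blue); there is no depth.
- vision.calibration(name): a dict with "vfov" (degrees; the focal length in pixels is half the picture's height over the tangent of half this angle, whatever the lens; pixels are square), "cx", "cy" (the principal point, pixels), "dist" ([k1, k2, p1, p2, k3] as OpenCV has them; the pictures are not rectified), "R" (3x3) and "t" (3): a world point X has camera coordinates R X + t; the wrist camera has in their place "mount" (4x4, takes a point from camera to tool coordinates, whose origin is the TCP and whose axes are the flange's). Camera axes: x right, y down, z forward; pixel columns grow to the right and rows downward; lengths in m; the calibration is good to about 2 mm. A picture is of the moment at which its call begins: read the wrist's pose just before it. calibration takes no time and is no camera call.
- ticket.finish_job(): hands the job in; it is judged then, once.
The state is a dict: "time": time; "q": joint angles; "joint_vel": joint speeds; "joint_torque": joint torques, N m; "tool_pos": TCP position; "tcp_rot": TCP orientation; "wrist_force": force on the tool from outside, world axes, zero at the start; "torque": the same for the moment, N m; "width": opening from 0.0 (shut) to 1.0 (fully open); "grip_force": force on a finger pad.
Only numpy, scipy, OpenCV 4.12 (cv2) and the standard library are available. Lean on these libraries where they do the work, as an engineer would, in place of code of your own. Each camera call takes 0.05 s, during which the arm holds its last target. There are 200 camera calls.

## Working session

There is one attempt and no reset: what is moved stays moved. The work goes in short steps, Python scripts to look and compute and a tool call to move; the robot and the scene stay as the last step left them, time stands still between calls to the robot, and variables do not carry over. Pictures are saved under pics/ and viewed, at most 10 in all, crops included, and the job is handed in when it is done.

Besides the shell and the picture viewer there is one more tool, called as name(argument=value, ...), one argument or row to a line, values as JSON. jog_arm: Moves the arm, as the interface text tells. Its arguments: {"type":"object","properties":{"turn":{"type":"array","items":{"type":"array","items":{"type":"number"}}},"delta_pos":{"type":"array","items":{"type":"array","items":{"type":"number"}}},"gripper":{"type":"array","items":{"type":"number"}},"grip_force":{"type":"number"}},"required":["turn","delta_pos","gripper"]}

```bash
mkdir -p pics; python3 - <<'E'
from workcell import read_state, vision
import cv2
s=read_state();print(s)
for n in("top","side"):
    im=vision.read_camera(n);cv2.imwrite(f"pics/{n}0.png",im[:,:,::-1]);c=vision.calibration(n);print(n,c)
print(vision.calibration("wrist"))
E
```

```text
{'time': 0.0, 'q': array([ 1.09209857e+00,  2.64776709e-01,  1.60536715e+00,  2.35237031e-05,
        1.27368445e+00, -3.68755305e-02]), 'joint_vel': array([-0.001115  ,  0.00112126, -0.00089156,  0.00176605,  0.00054239,
        0.0011188 ]), 'joint_torque': array([ 1.88696422e-04, -5.15109873e+01, -3.67322695e+01, -9.68697327e-05,
        1.26887381e-02, -1.33928367e-06]), 'tool_pos': array([0.28826829, 0.60955061, 0.22994984]), 'tcp_rot': array([-0.6882622 , -3.06466485,  0.00338607]), 'wrist_force': array([ 0.83465424, -0.11591161, -0.23496054]), 'torque': array([ 0.05155645,  0.08435123, -0.04377228]), 'grip_force': 0.0, 'width': 1.0004970332163001}
top {'vfov': 46.00743388300138, 'cx': 261.5091188799088, 'cy': 188.86663276261163, 'dist': array([-0.06047117,  0.        ,  0.        ,  0.        ,  0.        ]), 'R': array([[-0.00547959, -0.99986427,  0.01553744],
       [-0.98806122,  0.00302131, -0.15403213],
       [ 0.15396428, -0.01619598, -0.98794367]]), 't': array([0.02253065, 0.60484995, 0.89473705])}
side {'vfov': 45.76482587242578, 'cx': 256.5366734958341, 'cy': 186.60137281896434, 'dist': array([0.00137104, 0.        , 0.        , 0.        , 0.        ]), 'R': array([[ 0.86096059, -0.50866724,  0.00211898],
       [-0.36424685, -0.61941442, -0.69544951],
       [ 0.35506491,  0.59798279, -0.71857184]]), 't': array([-0.49015779,  0.24441966,  0.7189783 ])}
{'vfov': 59.453363202581784, 'cx': 258.5604801341492, 'cy': 188.84886346199522, 'dist': array([-0.0673186,  0.       ,  0.       ,  0.       ,  0.       ]), 'mount': array([[-1.08691168e-03, -9.61869414e-01, -2.73506947e-01,
         7.00105818e-02],
       [ 9.99998480e-01, -6.72670101e-04, -1.60832930e-03,
        -3.67857965e-04],
       [ 1.36302281e-03, -2.73508279e-01,  9.61868683e-01,
        -1.42677173e-01],
       [ 0.00000000e+00,  0.00000000e+00,  0.00000000e+00,
         1.00000000e+00]])}
```

View pics/top0.png

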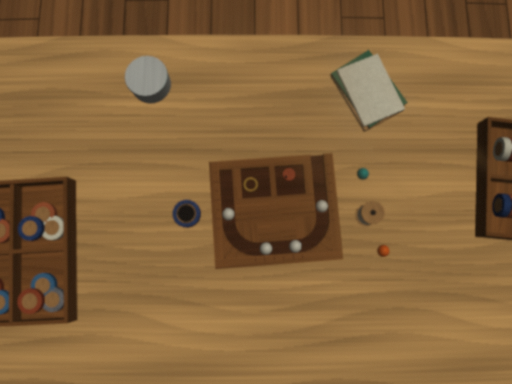

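View pics/side0.png

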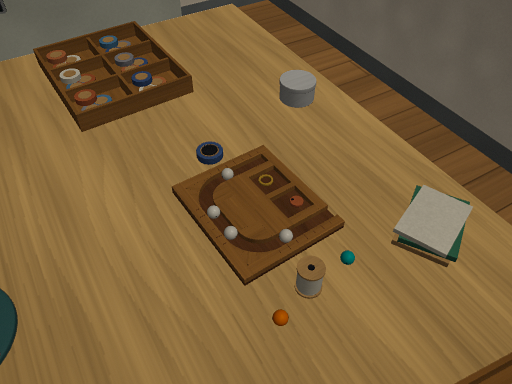

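Top view: the white beads along the groove are at (322,206) bead4, (296,246) bead3, (266,248) bead2 and (229,214) bead1. The board spans about (209,162) to (342,258). Possible mix-ups are the orange ball at (383,250) and the turquoise ball at (363,173). Both are off the board, so I choose the white beads in the groove. The side view shows the same, with beads at (286,236), (231,232), (213,212) and (228,174).

```bash
cat > h.py <<'E'
import numpy as np, cv2
from workcell import read_state, vision
from scipy.optimize import least_squares
from scipy.spatial.transform import Rotation as Ro
def ray(n,uv,z,T=None):
    c=vision.calibration(n); f=192/np.tan(np.radians(c["vfov"])/2)
    K=np.array([[f,0,c["cx"]],[0,f,c["cy"]],[0,0,1]])
    p=cv2.undistortPoints(np.array(uv,float).reshape(-1,1,2),K,c["dist"]).reshape(-1,2)
    d=np.c_[p,np.ones(len(p))]
    if n=="wrist":
        M=T@c["mount"]; o=M[:3,3]; d=d@M[:3,:3].T
    else: o=-c["R"].T@c["t"]; d=d@c["R"]
    return (o+d*((z-o[2])/d[:,2])[:,None])[:,:2]
def blobs(im,lo,hi,amin,amax):
    m=cv2.inRange(cv2.cvtColor(im,cv2.COLOR_RGB2HSV),lo,hi)
    n,_,st,ce=cv2.connectedComponentsWithStats(m)
    return [(ce[i],st[i,4]) for i in range(1,n) if amin<st[i,4]<amax]
def beads(n,im,roi):
    x0,y0,x1,y1=roi
    return np.array([c+[x0,y0] for c,a in blobs(im[y0:y1,x0:x1],(0,0,130),(180,70,255),15,400)])
E
python3 - <<'E'
from h import *
P=[]
for n,roi in(("top",(215,165,340,262)),("side",(175,150,325,265))):
    im=cv2.imread(f"pics/{n}0.png")[:,:,::-1].copy()
    b=beads(n,im,roi); w=ray(n,b,0.02); print(n,b.round(1).tolist(),w.round(4).tolist()); P.append(w)
    if n=="top":
        cor=ray(n,[(209,162),(332,153),(342,258),(215,268)],0.019);print(cor.round(3))
        cv2.imwrite("pics/crop.png",cv2.resize(im[140:285,190:400,::-1],None,fx=3.6,fy=3.6,interpolation=cv2.INTER_CUBIC))
def fit(w):
    w=w[np.argsort(w[:,1])] # by y: bead4,3,2,1
    def r(p):
        c,s=np.cos(p[2]),np.sin(p[2]); b=(w-p[:2])@np.array([[c,-s],[s,c]])
        return [b[0,1]+.1,b[1,0]+.08,b[2,0]+.08,b[3,1]-.1]
    p=least_squares(r,[.5,0,0]).x; c,s=np.cos(p[2]),np.sin(p[2])
    return p.round(4),np.round(r(p),4),((w-p[:2])@np.array([[c,-s],[s,c]])).round(3).tolist()
for w in P: 
    if len(w)==4: print(*fit(w))
c=cor.mean(0);print(c,[np.arctan2(*(cor[i]-cor[j])[::-1]) for i,j in((0,1),(3,2),(0,3),(1,2))])
E
```

```text
top [[322.8, 204.8], [228.7, 212.7], [296.2, 245.1], [266.5, 247.5]] [[0.5743, -0.1112], [0.5581, 0.0894], [0.4891, -0.053], [0.4844, 0.0097]]
[[ 0.668  0.133]
 [ 0.688 -0.135]
 [ 0.461 -0.149]
 [ 0.442  0.118]]
side [[228.0, 171.9], [214.1, 210.2], [231.4, 230.9], [287.1, 234.0]] [[0.5557, 0.0955], [0.4821, 0.0146], [0.4867, -0.0476], [0.5722, -0.1064]]
[ 0.5661 -0.0109  0.0749] [-0.0007  0.     -0.      0.0007] [[0.001, -0.101], [-0.08, -0.036], [-0.08, 0.027], [-0.0, 0.101]]
[ 0.5638 -0.0055  0.0717] [-0.0012  0.     -0.      0.0012] [[0.001, -0.101], [-0.08, -0.037], [-0.08, 0.026], [-0.001, 0.101]]
[ 0.56498774 -0.0084109 ] [np.float64(1.643721574972681), np.float64(1.6421487292502004), np.float64(0.06690587974326477), np.float64(0.06451419695566303)]
```

View pics/crop.png

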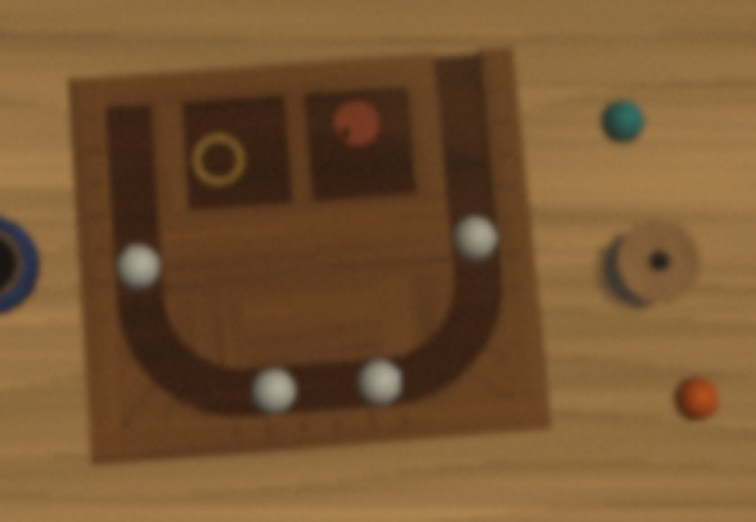

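The crop confirms it: four white beads in the groove, with the orange and turquoise balls outside the board. I'll move over the board with the tool's x along the open arm's travel, shutting the fingers on the way.

jog_arm(
  turn=[
    [0,0,-0.103],
    [0,0,-0.103],
    [0,0,-0.103],
    [0,0,-0.103],
    [0,0,-0.103],
    [0,0,0],
    [0,0,0],
    [0,0,0],
    [0,0,0],
    [0,0,0],
    [0,0,0],
    [0,0,0],
    [0,0,0],
    [0,0,0],
    [0,0,0],
    [0,0,0],
    [0,0,0],
    [0,0,0],
    [0,0,0],
    [0,0,0],
  ],
  delta_pos=[
    [0,0,0],
    [0,0,0],
    [0,0,0],
    [0,0,0],
    [0,0,0],
    [-0.011,-0.0284,0.001],
    [-0.011,-0.0284,0.001],
    [-0.011,-0.0284,0.001],
    [-0.011,-0.0284,0.001],
    [-0.011,-0.0284,0.001],
    [-0.011,-0.0284,0.001],
    [-0.011,-0.0284,0.001],
    [-0.011,-0.0284,0.001],
    [-0.011,-0.0284,0.001],
    [-0.011,-0.0284,0.001],
    [-0.011,-0.0284,0.001],
    [-0.011,-0.0284,0.001],
    [-0.011,-0.0284,0.001],
    [-0.011,-0.0284,0.001],
    [-0.011,-0.0284,0.001],
  ],
  gripper=[0,0,0,0,0,0,0,0,0,0,0,0,0,0,0,0,0,0,0,0],
  grip_force=40,
)

```text
time: 1.77
tool_pos: [0.4843, 0.1959, 0.2159]
tcp_rot: [0.115, -3.139, 0.0]
wrist_force: [1.3, 0.9, -0.1]
width: -0.001
grip_force: 0.0
```

jog_arm(
  turn=[
    [0,0,0],
    [0,0,0],
    [0,0,0],
    [0,0,0],
    [0,0,0],
    [0,0,0],
    [0,0,0],
    [0,0,0],
    [0,0,0],
    [0,0,0],
    [0,0,0],
  ],
  delta_pos=[
    [-0.011,-0.0284,0.002],
    [-0.011,-0.0284,0.002],
    [-0.011,-0.0284,0.002],
    [-0.011,-0.0284,0.002],
    [-0.011,-0.0284,0.002],
    [-0.011,-0.0284,0.002],
    [-0.011,-0.0284,0.002],
    [-0.011,-0.0284,0.002],
    [-0.011,-0.0284,0.002],
    [0,0,0],
    [0,0,0],
  ],
  gripper=[0,0,0,0,0,0,0,0,0,0,0],
)

```text
time: 2.68
tool_pos: [0.6016, -0.0516, 0.1974]
tcp_rot: [0.11, -3.138, -0.001]
wrist_force: [-0.4, -0.2, -0.1]
width: -0.004
grip_force: 0.0
```

```bash
python3 - <<'E'
from h import *
s=read_state(); im=vision.read_camera("wrist"); cv2.imwrite("pics/w1.png",im[:,:,::-1])
print(s["time"],s["tool_pos"],s["tcp_rot"],s["width"],s["q"].round(2))
T=np.eye(4);T[:3,:3]=Ro.from_rotvec(s["tcp_rot"]).as_matrix();T[:3,3]=s["tool_pos"]
print(T.round(4))
for c,a in blobs(im,(0,0,130),(180,70,255),60,3000): print(c.round(1),a,ray("wrist",c,0.02,T).round(4))
E
```

```text
2.6833 [ 0.60159733 -0.05164054  0.19735048] [ 1.10427983e-01 -3.13798665e+00 -7.37902636e-04] -0.004191506291420301 [-0.13  0.16  1.8   0.    1.19 -1.77]
[[-9.975e-01 -7.030e-02 -1.700e-03  6.016e-01]
 [-7.030e-02  9.975e-01  4.000e-04 -5.160e-02]
 [ 1.600e-03  5.000e-04 -1.000e+00  1.974e-01]
 [ 0.000e+00  0.000e+00  0.000e+00  1.000e+00]]
[270.1  39.9] 723 [[ 0.4838 -0.0499]]
[339.8  40.5] 728 [[0.4795 0.0123]]
[111.5  99.6] 473 [[ 0.5448 -0.194 ]]
[411.8 129.2] 625 [[0.5526 0.0916]]
[201.7 130.9] 603 [[ 0.5688 -0.1083]]
[ 69.9 312.3] 1956 [[ 0.7835 -0.2559]]
```

View pics/w1.png

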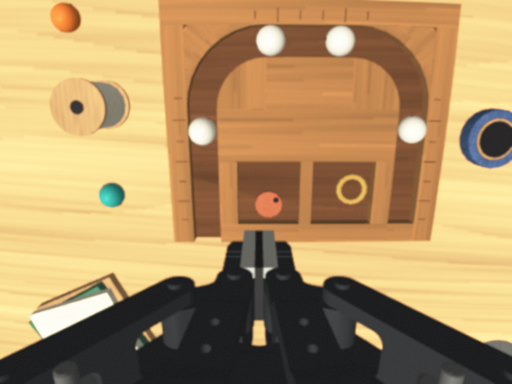

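Wrist view: bead4 (202,131), bead3 (270,40), bead2 (340,40) and bead1 (412,129) are all in the groove. The blob at (111,100) is the twine's side. I'll fit the board pose from this view and set up a waypoint-to-row planner.

```bash
cat >> h.py <<'E'
def fit(w):
    w=w[np.argsort(w[:,1])]
    def bl(p):
        c,s=np.cos(p[2]),np.sin(p[2]); return (w-p[:2])@np.array([[c,-s],[s,c]])
    def r(p):
        b=bl(p); return [b[0,1]+.1,b[1,0]+.08,b[2,0]+.08,b[3,1]-.1]
    p=least_squares(r,[.56,0,0]).x; return p,np.array(r(p)),bl(p)
def path(s):  # bead4 centre & tangent in board frame; s=0 at bend a entry (-20,-100)
    L=.06*np.pi/2
    if s<0: return (-.02-s,-.1),np.pi
    if s<L: a=s/.06; return (-.02-.06*np.sin(a),-.04-.06*np.cos(a)),np.pi-a
    s-=L
    if s<.08: return (-.08,-.04+s),np.pi/2
    s-=.08
    if s<L: a=s/.06; return (-.02-.06*np.cos(a),.04+.06*np.sin(a)),np.pi/2-a
    s-=L; return (-.02+s,.1),0.
def tcp(s,B,off=.0238):
    (x,y),a=path(s); x-=off*np.cos(a); y-=off*np.sin(a)
    c,q=np.cos(B[2]),np.sin(B[2])
    return np.array([B[0]+c*x-q*y,B[1]+q*x+c*y]),a+B[2]
def cur():
    s=read_state(); R=Ro.from_rotvec(s["tcp_rot"]).as_matrix()
    return s["tool_pos"],np.arctan2(R[1,0],R[0,0]),s
def rows(slist,B,z):
    p,a,s=cur(); xy=p[:2]; dz=p[2]-z; a=a%(2*np.pi)
    n=len(slist); D=[];Tn=[]
    for k,sv in enumerate(slist):
        q,b=tcp(sv,B); d=q-xy
        D.append([round(float(np.cos(a)*d[0]+np.sin(a)*d[1]),4),round(float(np.sin(a)*d[0]-np.cos(a)*d[1])*-1*-1 if False else float(-(-np.sin(a)*d[0]+np.cos(a)*d[1])),4),round(float(dz/n),4)])
        Tn.append([0,0,round(float(-(b-a)),3)]); xy=q; a=b
    print(D);print(Tn)
E
python3 - <<'E'
from h import *
w=np.array([[.4838,-.0499],[.4795,.0123],[.5526,.0916],[.5688,-.1083]])
B,r,b=fit(w);print(B.round(4),r.round(4),b.round(4))
p,a,s=cur();print(p,a)
q,t=tcp(-.055,B);d=q-p[:2];print(q,t,np.cos(a)*d[0]+np.sin(a)*d[1],np.sin(a)*d[0]-np.cos(a)*d[1])
E
```

```text
[ 0.5611 -0.0083  0.0687] [-0.0003  0.     -0.      0.0003] [[ 0.0008 -0.1003]
 [-0.08   -0.0362]
 [-0.08    0.0262]
 [-0.0016  0.1003]]
[ 0.6012174  -0.05055674  0.19745663] -3.0699329437030762
[ 0.62664217 -0.10405029] 3.2102722309929863 -0.02152946847502063 -0.05517663355711688
```

jog_arm(
  turn=[
    [0,0,0.12],
    [0,0,-0.12],
    [0,0,0],
    [0,0,0],
    [0,0,0],
    [0,0,0],
    [0,0,0],
    [0,0,0],
  ],
  delta_pos=[
    [0,-0.03,0],
    [-0.0215,0,0],
    [0,-0.025,0],
    [0,0,0.03],
    [0,0,0.03],
    [0,0,0.04],
    [0,0,0],
    [0,0,0],
  ],
  gripper=[0,0,0,0,0,0,0,0],
)

```text
time: 3.4
tool_pos: [0.6241, -0.1042, 0.0955]
tcp_rot: [0.117, -3.132, -0.003]
wrist_force: [0.8, -0.3, 0.3]
width: -0.0
grip_force: 0.0
```

```bash
python3 - <<'E'
from h import *
s=read_state(); im=vision.read_camera("wrist"); cv2.imwrite("pics/w2.png",im[:,:,::-1])
B=np.array([.5611,-.0083,.0687])
p,a,s=cur();print(p,a);q,t=tcp(-.055,B);d=q-p[:2];print(np.cos(a)*d[0]+np.sin(a)*d[1],np.sin(a)*d[0]-np.cos(a)*d[1])
T=np.eye(4);T[:3,:3]=Ro.from_rotvec(s["tcp_rot"]).as_matrix();T[:3,3]=s["tool_pos"]
for c,a in blobs(im,(0,0,130),(180,70,255),60,3000): print(c.round(1),a,ray("wrist",c,0.02,T).round(4))
E
```

```text
[ 0.62665425 -0.10493086  0.09841944] -3.0671531235062313
-3.889088702801503e-05 0.00090274493490584
[366.1   2.5] 168 [[ 0.4973 -0.0493]]
[464.9   4.3] 340 [[0.4915 0.0129]]
[126.7  61.3] 418 [[ 0.5421 -0.1947]]
[259.4 118.5] 1309 [[ 0.572  -0.1087]]
[114.7 110.7] 62 [[ 0.5733 -0.2031]]
```

View pics/w2.png

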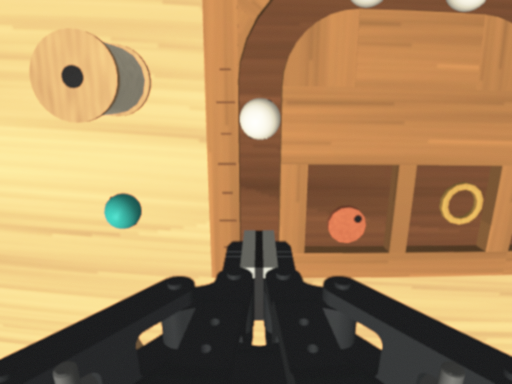

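Bead4 is at (259,118), straight ahead of the shut fingertips at (259,235), and the shift is applied before the turn. Descending just above the board top.

jog_arm(
  turn=[
    [0,0,0],
    [0,0,0],
    [0,0,0],
    [0,0,0],
    [0,0,0],
    [0,0,0],
  ],
  delta_pos=[
    [0,0,0.025],
    [0,0,0.025],
    [0,0,0.015],
    [0,0,0.01],
    [0,0,0],
    [0,0,0],
  ],
  gripper=[0,0,0,0,0,0],
)

```text
time: 3.95
tool_pos: [0.6287, -0.1061, 0.0252]
tcp_rot: [-0.115, 3.137, -0.001]
wrist_force: [0.3, 0.4, -0.6]
width: -0.001
grip_force: 0.0
```

```bash
python3 - <<'E'
from h import *
B=np.array([.5611,-.0083,.0687])
im=vision.read_camera("side")
p,a,s=cur();print(p,a,s["wrist_force"])
cv2.imwrite("pics/s2.png",cv2.resize(im[150:300,190:390,::-1],None,fx=4,fy=4,interpolation=cv2.INTER_CUBIC))
rows(list(np.arange(-.051,.0091,.004)),B,.023)
E
```

```text
[ 0.62915567 -0.10629439  0.02574343] -3.068071431123171 [0.77643635 0.29277764 0.0804528 ]
[[0.0064, 0.0025, 0.0002], [0.004, 0.0, 0.0002], [0.004, -0.0, 0.0002], [0.004, 0.0, 0.0002], [0.004, -0.0, 0.0002], [0.004, 0.0, 0.0002], [0.004, -0.0, 0.0002], [0.004, -0.0, 0.0002], [0.004, 0.0, 0.0002], [0.004, -0.0, 0.0002], [0.004, 0.0, 0.0002], [0.004, -0.0, 0.0002], [0.004, 0.0, 0.0002], [0.004, -0.0004, 0.0002], [0.004, -0.0015, 0.0002], [0.004, -0.0015, 0.0002]]
[[0, 0, 0.005], [0, 0, -0.0], [0, 0, -0.0], [0, 0, -0.0], [0, 0, -0.0], [0, 0, -0.0], [0, 0, -0.0], [0, 0, -0.0], [0, 0, -0.0], [0, 0, -0.0], [0, 0, -0.0], [0, 0, -0.0], [0, 0, -0.0], [0, 0, 0.017], [0, 0, 0.067], [0, 0, 0.067]]
```

View pics/s2.png

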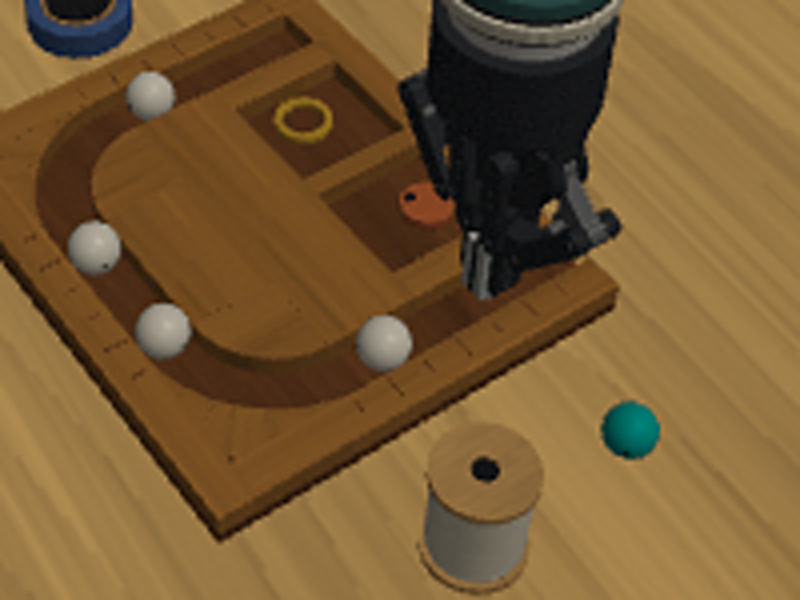

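Side crop: the fingertips (485,290) are over the open arm behind bead4 (385,342), with a clear gap and nothing else nearby. Starting the push.

jog_arm(
  turn=[
    [0,0,0.004],
    [0,0,0],
    [0,0,0],
    [0,0,0],
    [0,0,0],
    [0,0,0],
    [0,0,0],
    [0,0,0],
    [0,0,0],
    [0,0,0],
    [0,0,0],
    [0,0,0],
    [0,0,0],
    [0,0,0.017],
    [0,0,0.067],
    [0,0,0.067],
  ],
  delta_pos=[
    [0.0045,0.0015,0.0015],
    [0.004,0,0],
    [0.004,0,0],
    [0.004,0,0],
    [0.004,0,0],
    [0.004,0,0],
    [0.004,0,0],
    [0.004,0,0],
    [0.004,0,0],
    [0.004,0,0],
    [0.004,0,0],
    [0.004,0,0],
    [0.004,0,0],
    [0.004,-0.0004,0],
    [0.004,-0.0015,0],
    [0.004,-0.0015,0],
  ],
  gripper=[0,0,0,0,0,0,0,0,0,0,0,0,0,0,0,0],
)

```text
time: 5.33
tool_pos: [0.5625, -0.1122, 0.0218]
tcp_rot: [0.135, 3.139, -0.0]
wrist_force: [1.3, -0.7, -0.4]
width: -0.002
grip_force: 0.0
```

```bash
python3 - <<'E'
from h import *
B=np.array([.5611,-.0083,.0687])
p,a,s=cur();print(p,a%6.283,s["wrist_force"],tcp(.009,B))
for n,roi in(("top",(215,165,340,262)),("side",(175,150,325,265))):
    im=vision.read_camera(n); print(n,ray(n,beads(n,im,roi),.02).round(4).tolist())
c=np.cos(B[2]);q=np.sin(B[2]);print((np.array(path(.009)[0])@np.array([[c,q],[-q,c]])+B[:2]).round(4))
p,a,s=cur();print(p,a%6.283)
rows(list(np.arange(.013,.0891,.004)),B,.024)
E
```

```text
[ 0.56247858 -0.11216763  0.02179011] 3.0559186707450476 [ 1.26036295 -0.73691091 -0.44432645] (array([ 0.56274178, -0.11131319]), np.float64(3.0602926535897934))
top [[0.605, -0.1242], [0.5578, 0.0897], [0.489, -0.0524], [0.4843, 0.01]]
side [[0.6435, 0.045], [0.6906, 0.0124], [0.5548, 0.0949], [0.4814, 0.0142], [0.4859, -0.0474], [0.5391, -0.1087]]
[ 0.539  -0.1094]
[ 0.56200084 -0.11220685  0.02162504] 3.058628658666712
[[0.0034, -0.0005, -0.0001], [0.004, -0.0015, -0.0001], [0.004, -0.0015, -0.0001], [0.004, -0.0015, -0.0001], [0.004, -0.0015, -0.0001], [0.004, -0.0015, -0.0001], [0.004, -0.0015, -0.0001], [0.004, -0.0015, -0.0001], [0.004, -0.0015, -0.0001], [0.004, -0.0015, -0.0001], [0.004, -0.0015, -0.0001], [0.004, -0.0015, -0.0001], [0.004, -0.0015, -0.0001], [0.004, -0.0015, -0.0001], [0.004, -0.0015, -0.0001], [0.004, -0.0015, -0.0001], [0.004, -0.0015, -0.0001], [0.004, -0.0015, -0.0001], [0.004, -0.0015, -0.0001], [0.004, -0.0015, -0.0001]]
[[0, 0, 0.065], [0, 0, 0.067], [0, 0, 0.067], [0, 0, 0.067], [0, 0, 0.067], [0, 0, 0.067], [0, 0, 0.067], [0, 0, 0.067], [0, 0, 0.067], [0, 0, 0.067], [0, 0, 0.067], [0, 0, 0.067], [0, 0, 0.067], [0, 0, 0.067], [0, 0, 0.067], [0, 0, 0.067], [0, 0, 0.067], [0, 0, 0.067], [0, 0, 0.067], [0, 0, 0.067]]
```

Bead4 is being pushed as predicted. Continuing round the first bend.

jog_arm(
  turn=[
    [0,0,0.065],
    [0,0,0.067],
    [0,0,0.067],
    [0,0,0.067],
    [0,0,0.067],
    [0,0,0.067],
    [0,0,0.067],
    [0,0,0.067],
    [0,0,0.067],
    [0,0,0.067],
    [0,0,0.067],
    [0,0,0.067],
  ],
  delta_pos=[
    [0.0035,-0.001,-0.0005],
    [0.004,-0.0015,0],
    [0.004,-0.0015,0],
    [0.004,-0.0015,0],
    [0.004,-0.0015,0],
    [0.004,-0.0015,0],
    [0.004,-0.0015,0],
    [0.004,-0.0015,0],
    [0.004,-0.0015,0],
    [0.004,-0.0015,0],
    [0.004,-0.0015,0],
    [0.004,-0.0015,0],
  ],
  gripper=[0,0,0,0,0,0,0,0,0,0,0,0],
)

```text
time: 6.43
tool_pos: [0.5137, -0.1072, 0.0224]
tcp_rot: [1.346, 2.838, 0.0]
wrist_force: [0.4, 1.0, 0.3]
width: 0.001
grip_force: 0.0
```

```bash
cat >> h.py <<'E'
def look(s1,views=("top","side","wrist")):
    B=np.array([.5611,-.0083,.0687]); c=np.cos(B[2]);q=np.sin(B[2]); Rb=np.array([[c,-q],[q,c]])
    off={"top":(.004,-.001),"side":(.0025,.003),"wrist":(0,0)}
    p,a,s=cur();t=tcp(s1,B);print("t",s["time"],"tcp",p.round(4),round(a%6.283,3),"want",t[0].round(4),round(float(t[1]),3),"F",s["wrist_force"].round(1))
    print("bead4 expected, board mm",np.round(np.array(path(s1)[0])*1e3))
    for n in views:
        T=np.eye(4);s=read_state();T[:3,:3]=Ro.from_rotvec(s["tcp_rot"]).as_matrix();T[:3,3]=s["tool_pos"]
        im=vision.read_camera(n)
        b=[k for k,ar in blobs(im,(0,0,130),(180,70,255),15,4000)]
        w=ray(n,b,.02,T)-off[n]; m=(w-B[:2])@Rb*1e3
        print(n,[x.round().tolist() for x in m if abs(x[0])<110 and abs(x[1])<120])
    return B
E
python3 - <<'E'
from h import *
B=look(.057); rows(list(np.arange(.061,.1371,.004)),B,.023)
E
```

```text
t 6.4333 tcp [ 0.5137 -0.1072  0.0224] 2.256 want [ 0.5127 -0.1061] 2.26 F [0.4 1.  0.3]
bead4 expected, board mm [-69. -75.]
top [[-1.0, 99.0], [-47.0, -104.0], [-79.0, -38.0], [-79.0, 25.0]]
side [[-2.0, 101.0], [43.0, 36.0], [-81.0, 25.0], [-80.0, -37.0], [-75.0, -82.0]]
wrist [[-74.0, 19.0], [-80.0, -36.0], [-70.0, -74.0], [-51.0, -108.0], [-45.0, -104.0], [84.0, -100.0]]
[[0.0054, -0.0015, -0.0], [0.004, -0.0015, -0.0], [0.004, -0.0015, -0.0], [0.004, -0.0015, -0.0], [0.004, -0.0015, -0.0], [0.004, -0.0015, -0.0], [0.004, -0.0015, -0.0], [0.004, -0.0015, -0.0], [0.004, -0.0015, -0.0], [0.004, -0.0004, -0.0], [0.004, 0.0, -0.0], [0.004, 0.0, -0.0], [0.004, 0.0, -0.0], [0.004, 0.0, -0.0], [0.004, 0.0, -0.0], [0.004, 0.0, -0.0], [0.004, -0.0, -0.0], [0.004, 0.0, -0.0], [0.004, 0.0, -0.0], [0.004, 0.0, -0.0]]
[[0, 0, 0.067], [0, 0, 0.067], [0, 0, 0.067], [0, 0, 0.067], [0, 0, 0.067], [0, 0, 0.067], [0, 0, 0.067], [0, 0, 0.067], [0, 0, 0.067], [0, 0, 0.021], [0, 0, -0.0], [0, 0, -0.0], [0, 0, -0.0], [0, 0, -0.0], [0, 0, -0.0], [0, 0, -0.0], [0, 0, -0.0], [0, 0, -0.0], [0, 0, -0.0], [0, 0, -0.0]]
```

jog_arm(
  turn=[
    [0,0,0.065],
    [0,0,0.067],
    [0,0,0.067],
    [0,0,0.067],
    [0,0,0.067],
    [0,0,0.067],
    [0,0,0.067],
    [0,0,0.067],
    [0,0,0.067],
    [0,0,0.021],
    [0,0,0],
    [0,0,0],
    [0,0,0],
    [0,0,0],
  ],
  delta_pos=[
    [0.0045,-0.0015,0],
    [0.004,-0.0015,0],
    [0.004,-0.0015,0],
    [0.004,-0.0015,0],
    [0.004,-0.0015,0],
    [0.004,-0.0015,0],
    [0.004,-0.0015,0],
    [0.004,-0.0015,0],
    [0.004,-0.0015,0],
    [0.004,-0.0004,0],
    [0.004,0,0],
    [0.004,0,0],
    [0.004,0,0],
    [0.004,0,0],
  ],
  gripper=[0,0,0,0,0,0,0,0,0,0,0,0,0,0],
)

```text
time: 7.75
tool_pos: [0.4852, -0.0597, 0.0223]
tcp_rot: [2.147, 2.293, 0.0]
wrist_force: [-0.2, -0.2, 0.1]
width: -0.002
grip_force: 0.0
```

```bash
python3 - <<'E'
from h import *
B=look(.113); rows(list(np.arange(.117,.1931,.004)),B,.023)
E
```

```text
t 7.75 tcp [ 0.4852 -0.0597  0.0223] 1.637 want [ 0.4844 -0.0587] 1.639 F [-0.2 -0.2  0.1]
bead4 expected, board mm [-80. -21.]
top [[-1.0, 99.0], [-79.0, 27.0], [-96.0, -24.0]]
side [[28.0, 94.0], [-81.0, 10.0]]
wrist [[-79.0, 33.0], [-80.0, 6.0], [-81.0, -21.0], [-84.0, -59.0], [-77.0, -59.0]]
[[0.0049, -0.0006, -0.0], [0.004, 0.0, -0.0], [0.004, -0.0, -0.0], [0.004, 0.0, -0.0], [0.004, 0.0, -0.0], [0.004, 0.0, -0.0], [0.004, 0.0, -0.0], [0.004, 0.0, -0.0], [0.004, 0.0, -0.0], [0.004, -0.0, -0.0], [0.004, 0.0, -0.0], [0.004, 0.0, -0.0], [0.004, 0.0, -0.0], [0.004, 0.0, -0.0], [0.004, 0.0, -0.0], [0.004, -0.001, -0.0], [0.004, -0.0015, -0.0], [0.004, -0.0015, -0.0], [0.004, -0.0015, -0.0], [0.004, -0.0015, -0.0]]
[[0, 0, -0.002], [0, 0, -0.0], [0, 0, -0.0], [0, 0, -0.0], [0, 0, -0.0], [0, 0, -0.0], [0, 0, -0.0], [0, 0, -0.0], [0, 0, -0.0], [0, 0, -0.0], [0, 0, -0.0], [0, 0, -0.0], [0, 0, -0.0], [0, 0, -0.0], [0, 0, -0.0], [0, 0, 0.046], [0, 0, 0.067], [0, 0, 0.067], [0, 0, 0.067], [0, 0, 0.067]]
```

Three beads are now in a chain at y -21, 6 and 33 on the cross piece. Continuing.

jog_arm(
  turn=[
    [0,0,0],
    [0,0,0],
    [0,0,0],
    [0,0,0],
    [0,0,0],
    [0,0,0],
    [0,0,0],
    [0,0,0],
    [0,0,0],
    [0,0,0],
    [0,0,0],
    [0,0,0],
    [0,0,0],
    [0,0,0],
    [0,0,0],
    [0,0,0.046],
    [0,0,0.067],
    [0,0,0.067],
    [0,0,0.067],
    [0,0,0.067],
  ],
  delta_pos=[
    [0.0045,-0.0005,0],
    [0.004,0,0],
    [0.004,0,0],
    [0.004,0,0],
    [0.004,0,0],
    [0.004,0,0],
    [0.004,0,0],
    [0.004,0,0],
    [0.004,0,0],
    [0.004,0,0],
    [0.004,0,0],
    [0.004,0,0],
    [0.004,0,0],
    [0.004,0,0],
    [0.004,0,0],
    [0.004,-0.001,0],
    [0.004,-0.0015,0],
    [0.004,-0.0015,0],
    [0.004,-0.0015,0],
    [0.004,-0.0015,0],
  ],
  gripper=[0,0,0,0,0,0,0,0,0,0,0,0,0,0,0,0,0,0,0,0],
)

```text
time: 9.57
tool_pos: [0.4745, 0.0211, 0.0223]
tcp_rot: [-2.483, -1.924, 0.0]
wrist_force: [-0.0, -0.7, 1.0]
width: -0.0
grip_force: 0.1
```

```bash
python3 - <<'E'
from h import *
B=look(.193); rows(list(np.arange(.197,.2731,.004)),B,.023)
E
```

```text
t 9.5667 tcp [0.4745 0.0211 0.0223] 1.318 want [0.4744 0.0216] 1.327 F [-0.  -0.7  1. ]
bead4 expected, board mm [-77.  58.]
top [[3.0, 99.0]]
side []
wrist [[-0.0, 100.0], [-93.0, 24.0], [-86.0, 22.0]]
[[0.0046, -0.0017, -0.0], [0.004, -0.0015, -0.0], [0.004, -0.0015, -0.0], [0.004, -0.0015, -0.0], [0.004, -0.0015, -0.0], [0.004, -0.0015, -0.0], [0.004, -0.0015, -0.0], [0.004, -0.0015, -0.0], [0.004, -0.0015, -0.0], [0.004, -0.0015, -0.0], [0.004, -0.0015, -0.0], [0.004, -0.0015, -0.0], [0.004, -0.0015, -0.0], [0.004, -0.0015, -0.0], [0.004, -0.0015, -0.0], [0.004, -0.0015, -0.0], [0.004, -0.0015, -0.0], [0.004, -0.0015, -0.0], [0.004, -0.0013, -0.0], [0.004, -0.0, -0.0]]
[[0, 0, 0.064], [0, 0, 0.067], [0, 0, 0.067], [0, 0, 0.067], [0, 0, 0.067], [0, 0, 0.067], [0, 0, 0.067], [0, 0, 0.067], [0, 0, 0.067], [0, 0, 0.067], [0, 0, 0.067], [0, 0, 0.067], [0, 0, 0.067], [0, 0, 0.067], [0, 0, 0.067], [0, 0, 0.067], [0, 0, 0.067], [0, 0, 0.067], [0, 0, 0.058], [0, 0, -0.0]]
```

```bash
python3 - <<'E'
from h import *
im=vision.read_camera("wrist"); cv2.imwrite("pics/w3.png",im[:,:,::-1])
E
```

```text
(no output)
```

View pics/w3.png

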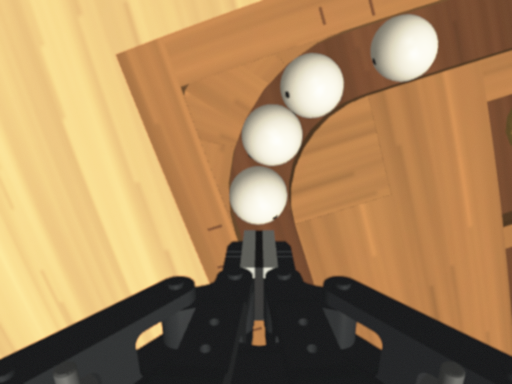

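The wrist view shows three beads touching, at (258,195), (272,135) and (312,85), and bead1 just ahead at (404,48). All are in the groove and the fingertips are aligned. Continuing round bend B.

jog_arm(
  turn=[
    [0,0,0.064],
    [0,0,0.067],
    [0,0,0.067],
    [0,0,0.067],
    [0,0,0.067],
    [0,0,0.067],
    [0,0,0.067],
    [0,0,0.067],
    [0,0,0.067],
    [0,0,0.067],
    [0,0,0.067],
    [0,0,0.067],
    [0,0,0.067],
    [0,0,0.067],
  ],
  delta_pos=[
    [0.0045,-0.0015,0],
    [0.004,-0.0015,0],
    [0.004,-0.0015,0],
    [0.004,-0.0015,0],
    [0.004,-0.0015,0],
    [0.004,-0.0015,0],
    [0.004,-0.0015,0],
    [0.004,-0.0015,0],
    [0.004,-0.0015,0],
    [0.004,-0.0015,0],
    [0.004,-0.0015,0],
    [0.004,-0.0015,0],
    [0.004,-0.0015,0],
    [0.004,-0.0015,0],
  ],
  gripper=[0,0,0,0,0,0,0,0,0,0,0,0,0,0],
)

```text
time: 10.93
tool_pos: [0.4932, 0.0758, 0.0223]
tcp_rot: [3.084, 0.601, -0.0]
wrist_force: [-0.1, 1.0, 0.1]
width: -0.002
grip_force: 0.1
```

```bash
python3 - <<'E'
from h import *
B=look(.249,("wrist",)); rows(list(np.arange(.253,.2851,.004)),B,.023)
cv2.imwrite("pics/w4.png",vision.read_camera("wrist")[:,:,::-1])
E
```

```text
t 10.9333 tcp [0.4932 0.0758 0.0223] 0.385 want [0.4934 0.0765] 0.394 F [-0.1  1.   0.1]
bead4 expected, board mm [-39.  97.]
wrist [[35.0, 99.0], [-76.0, 88.0], [-74.0, 81.0]]
[[0.0036, -0.0019, -0.0001], [0.004, -0.0015, -0.0001], [0.004, -0.0015, -0.0001], [0.004, -0.0015, -0.0001], [0.004, -0.0013, -0.0001], [0.004, 0.0, -0.0001], [0.004, -0.0, -0.0001], [0.004, -0.0, -0.0001], [0.004, 0.0, -0.0001]]
[[0, 0, 0.055], [0, 0, 0.067], [0, 0, 0.067], [0, 0, 0.067], [0, 0, 0.058], [0, 0, -0.0], [0, 0, -0.0], [0, 0, -0.0], [0, 0, -0.0]]
```

View pics/w4.png

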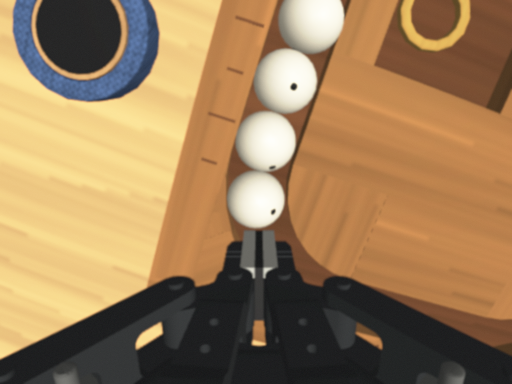

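All four beads are in one row, at (256,200), (266,140), (285,80) and (311,22). Finishing the bend, then slowing.

jog_arm(
  turn=[
    [0,0,0.055],
    [0,0,0.067],
    [0,0,0.067],
    [0,0,0.067],
    [0,0,0.058],
    [0,0,0],
    [0,0,0],
    [0,0,0],
    [0,0,0],
    [0,0,0],
  ],
  delta_pos=[
    [0.004,-0.0018,0],
    [0.004,-0.0015,0],
    [0.004,-0.0015,0],
    [0.004,-0.0015,0],
    [0.004,-0.0013,0],
    [0.004,0,0],
    [0.003,0,0],
    [0.0025,0,0],
    [0.002,0,0],
    [0.0015,0,0],
  ],
  gripper=[0,0,0,0,0,0,0,0,0,0],
)

```text
time: 11.87
tool_pos: [0.5234, 0.0891, 0.0223]
tcp_rot: [3.139, 0.116, -0.0]
wrist_force: [0.1, 0.1, 0.4]
width: -0.006
grip_force: 0.1
```

```bash
python3 - <<'E'
from h import *
from itertools import chain
B=look(.2825,())
c=np.cos(B[2]);q=np.sin(B[2]); Rb=np.array([[c,-q],[q,c]])
p,a,s=cur();print("tcp board",(p[:2]-B[:2])@Rb)
T=np.eye(4);T[:3,:3]=Ro.from_rotvec(s["tcp_rot"]).as_matrix();T[:3,3]=s["tool_pos"]
im=vision.read_camera("wrist");cv2.imwrite("pics/w5.png",im[:,:,::-1])
m=cv2.inRange(cv2.cvtColor(im,cv2.COLOR_RGB2HSV),(0,0,130),(180,70,255))
m=cv2.morphologyEx(m,cv2.MORPH_CLOSE,np.ones((7,7)))
d=cv2.distanceTransform(m,cv2.DIST_L2,5)
pk=(d==cv2.dilate(d,np.ones((41,41))))&(d>18)
uv=np.argwhere(pk)[:,::-1]
for u in uv: print(u,d[u[1],u[0]],((ray("wrist",u,.02,T)-B[:2])@Rb*1e3).round(1))
E
```

```text
t 11.8667 tcp [0.5234 0.0891 0.0223] 0.074 want [0.5245 0.0894] 0.069 F [0.1 0.1 0.4]
bead4 expected, board mm [ -6. 100.]
tcp board [-0.03093433  0.0997864 ]
[260  10] 32.756596 [[70.  99.5]]
[255  79] 31.0 [[ 43.5 101.4]]
[255 144] 28.968994 [[ 16.5 101.4]]
[256 200] 28.172094 [[ -8.9 100.9]]
```

View pics/w5.png

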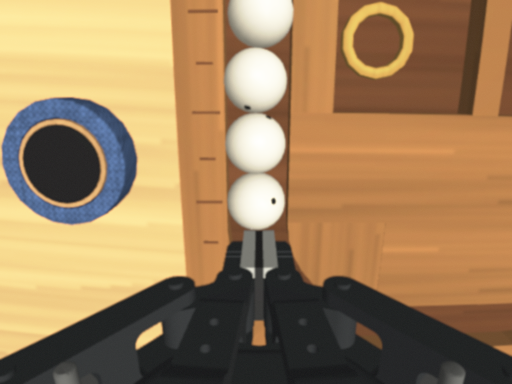

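All four are touching, with about 11 mm left to the wall. Pushing slowly, stopping short, then checking.

jog_arm(
  turn=[
    [0,0,0],
    [0,0,0],
    [0,0,0],
    [0,0,0],
    [0,0,0],
    [0,0,0],
    [0,0,0],
    [0,0,0],
    [0,0,0],
  ],
  delta_pos=[
    [0.001,0,0],
    [0.0015,0,0],
    [0.0015,0,0],
    [0.0015,0,0],
    [0.001,0,0],
    [0.001,0,0],
    [0.001,0,0],
    [0,0,0],
    [0,0,0],
  ],
  gripper=[0,0,0,0,0,0,0,0,0],
)

```text
time: 12.67
tool_pos: [0.5318, 0.0899, 0.0223]
tcp_rot: [3.14, 0.114, 0.0]
wrist_force: [-0.3, -0.1, -0.6]
width: -0.004
grip_force: 0.0
```

```bash
cat > fin.py <<'E'
from h import *
B=look(.291,())
c=np.cos(B[2]);q=np.sin(B[2]); Rb=np.array([[c,-q],[q,c]])
p,a,s=cur();print("tcp board",(p[:2]-B[:2])@Rb)
T=np.eye(4);T[:3,:3]=Ro.from_rotvec(s["tcp_rot"]).as_matrix();T[:3,3]=s["tool_pos"]
for n,k,r in(("wrist",41,18),("side",9,4),("top",7,3)):
    im=vision.read_camera(n)
    m=cv2.inRange(cv2.cvtColor(im,cv2.COLOR_RGB2HSV),(0,0,130),(180,70,255))
    if n=="wrist": m=cv2.morphologyEx(m,cv2.MORPH_CLOSE,np.ones((7,7)))
    d=cv2.distanceTransform(m,cv2.DIST_L2,5)
    uv=np.argwhere((d==cv2.dilate(d,np.ones((k,k))))&(d>r))[:,::-1]
    o={"top":(.004,-.001),"side":(.0025,.003),"wrist":(0,0)}[n]
    for u in uv:
        x=((ray(n,u,.02,T)-o-B[:2])@Rb*1e3)[0]
        if abs(x[1]-100)<12 and -60<x[0]<115: print(n,u,x.round(1))
    if n=="side": cv2.imwrite("pics/s5.png",cv2.resize(im[130:240,180:330,::-1],None,fx=5,fy=5,interpolation=cv2.INTER_CUBIC))
E
python3 fin.py
```

```text
t 12.6667 tcp [0.5318 0.0899 0.0223] 0.073 want [0.533 0.09 ] 0.069 F [-0.3 -0.1 -0.6]
bead4 expected, board mm [  3. 100.]
tcp board [-0.02249657  0.0999831 ]
wrist [260   9] [78.9 99.6]
wrist [255  77] [ 52.8 101.6]
wrist [255  78] [ 52.4 101.6]
wrist [256  78] [ 52.4 101.2]
wrist [255 141] [ 26.3 101.6]
wrist [256 141] [ 26.3 101.1]
wrist [256 200] [ -0.4 101.1]
side [259 158] [77.7 99.8]
side [249 162] [ 52.7 101.4]
side [239 167] [ 26.4 100.5]
```

jog_arm(
  turn=[
    [0,0,0],
    [0,0,0],
    [0,0,0],
    [0,0,0],
    [0,0,0],
  ],
  delta_pos=[
    [0.0005,0,0],
    [0.0005,0,0],
    [0.0005,0,0],
    [0,0,0],
    [0,0,0],
  ],
  gripper=[0,0,0,0,0],
)

```text
time: 13.23
tool_pos: [0.5333, 0.09, 0.0223]
tcp_rot: [3.139, 0.114, 0.0]
wrist_force: [0.2, 1.2, -0.4]
width: 0.0
grip_force: 0.0
```

```bash
python3 fin.py
```

```text
t 13.2333 tcp [0.5333 0.09   0.0223] 0.073 want [0.533 0.09 ] 0.069 F [ 0.2  1.2 -0.4]
bead4 expected, board mm [  3. 100.]
tcp board [-0.02103466  0.09998353]
wrist [260  10] [79.9 99.6]
wrist [255  78] [ 53.8 101.6]
wrist [255  79] [ 53.4 101.6]
wrist [256  79] [ 53.4 101.2]
wrist [256 142] [ 27.3 101.1]
wrist [256 200] [  1.  101.1]
side [239 166] [ 28.1 103.1]
```

View pics/s5.png

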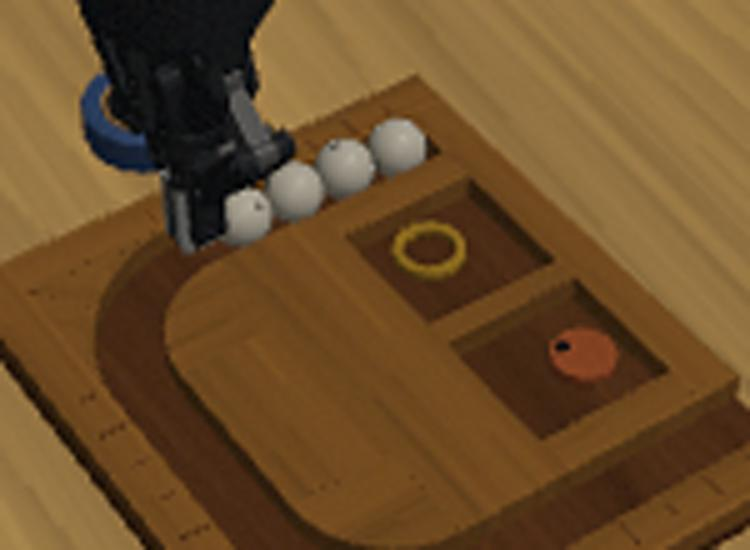

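The side crop shows the row of four with a small gap of about 2–3 mm left at the end wall, near (432,140). Nudging half a millimetre at a time while watching the force.

jog_arm(
  turn=[
    [0,0,0],
    [0,0,0],
    [0,0,0],
    [0,0,0],
  ],
  delta_pos=[
    [0.0005,0,0],
    [0.0005,0,0],
    [0,0,0],
    [0,0,0],
  ],
  gripper=[0,0,0,0],
)

```text
time: 13.72
tool_pos: [0.5343, 0.0901, 0.0223]
tcp_rot: [3.14, 0.114, 0.0]
wrist_force: [-0.2, -0.6, -0.3]
width: 0.002
grip_force: 0.0
```

jog_arm(
  turn=[
    [0,0,0],
    [0,0,0],
    [0,0,0],
  ],
  delta_pos=[
    [0.0005,0,0],
    [0,0,0],
    [0,0,0],
  ],
  gripper=[0,0,0],
)

```text
time: 13.97
tool_pos: [0.5347, 0.0901, 0.0223]
tcp_rot: [-3.139, -0.114, -0.0]
wrist_force: [-0.3, 0.1, -0.4]
width: 0.001
grip_force: 0.0
```

```bash
python3 fin.py; python3 - <<'E'
# brightness profile along groove centre line (z=19mm) past bead1 in side view: find end-wall edge
from h import *
B=np.array([.5611+.0025,-.0083+.003,.0687]);c=vision.calibration("side");f=192/np.tan(np.radians(c["vfov"])/2)
K=np.array([[f,0,c["cx"]],[0,f,c["cy"]],[0,0,1]])
im=cv2.cvtColor(vision.read_camera("side"),cv2.COLOR_RGB2GRAY)
for y in(.092,.1,.108):
    x=np.arange(.07,.106,.002);X=np.c_[B[0]+np.cos(B[2])*x-np.sin(B[2])*y,B[1]+np.sin(B[2])*x+np.cos(B[2])*y,np.full(len(x),.019)]
    u,_=cv2.projectPoints(X,cv2.Rodrigues(c["R"])[0],c["t"],K,c["dist"]);u=u.reshape(-1,1,2).astype(np.float32)
    print(y,list(zip((x*1e3).round().astype(int).tolist(),cv2.remap(im,u,None,cv2.INTER_LINEAR).ravel().tolist())))
E
```

```text
t 13.9667 tcp [0.5347 0.0901 0.0223] 0.073 want [0.533 0.09 ] 0.069 F [-0.3  0.1 -0.4]
bead4 expected, board mm [  3. 100.]
tcp board [-0.0195342   0.09999522]
wrist [260  10] [81.4 99.6]
wrist [255  79] [ 54.9 101.6]
wrist [256 141] [ 29.2 101.1]
wrist [256 200] [  2.5 101.1]
side [260 157] [ 81.4 101.2]
side [239 166] [ 28.1 103.1]
side [240 166] [ 29.8 101.9]
0.092 [(70, 109), (72, 120), (74, 129), (76, 136), (78, 141), (80, 145), (82, 147), (84, 148), (86, 143), (88, 118), (90, 69), (92, 63), (94, 78), (96, 77), (98, 78), (100, 80), (102, 81), (104, 81)]
0.1 [(70, 111), (72, 123), (74, 134), (76, 144), (78, 155), (80, 159), (82, 168), (84, 171), (86, 162), (88, 162), (90, 158), (92, 126), (94, 77), (96, 77), (98, 78), (100, 80), (102, 83), (104, 82)]
0.108 [(70, 74), (72, 97), (74, 118), (76, 131), (78, 141), (80, 147), (82, 153), (84, 158), (86, 159), (88, 160), (90, 158), (92, 130), (94, 86), (96, 76), (98, 78), (100, 79), (102, 81), (104, 81)]
```

Bead1 now meets the wall edge with no dark gap left and no force building, so the row is closed to within about 1–2 mm. Backing off slowly and lifting away.

jog_arm(
  turn=[
    [0,0,0],
    [0,0,0],
    [0,0,0],
    [0,0,0],
    [0,0,0],
    [0,0,0],
    [0,0,0],
    [0,0,0],
    [0,0,0],
    [0,0,0],
    [0,0,0],
    [0,0,0],
    [0,0,0],
  ],
  delta_pos=[
    [-0.002,0,0],
    [-0.004,0,0],
    [-0.006,0,0],
    [-0.008,0,0],
    [0,0,-0.01],
    [0,0,-0.02],
    [0,0,-0.03],
    [0,0,-0.03],
    [0,0,-0.03],
    [0,0,0],
    [0,0,0],
    [0,0,0],
    [0,0,0],
  ],
  gripper=[0,0,0,0,0,0,0,0,0,0,0,0,0],
)

```text
time: 15.25
tool_pos: [0.5134, 0.0885, 0.1411]
tcp_rot: [3.139, 0.114, -0.004]
wrist_force: [-0.1, -0.3, 0.0]
width: -0.0
grip_force: 0.0
```

```bash
sed -i 's/("wrist",41,18)/("wrist",21,8)/' fin.py; python3 fin.py
```

```text
t 15.25 tcp [0.5134 0.0885 0.1411] 0.073 want [0.533 0.09 ] 0.069 F [-0.1 -0.3  0. ]
bead4 expected, board mm [  3. 100.]
tcp board [-0.04095931  0.09985384]
wrist [260  18] [80.7 98.9]
wrist [257  55] [ 55.1 101. ]
wrist [257  91] [ 29.2 101. ]
wrist [257 126] [  2.9 100.9]
wrist [257 127] [  2.1 100.9]
side [260 157] [ 81.4 101.2]
side [239 166] [ 28.1 103.1]
side [240 166] [ 29.8 101.9]
```

```bash
python3 -c "
from workcell import ticket
print(ticket.finish_job())"
```

```text
the job is handed in; nothing more can be done
None
```

I handed the job in at about 15 s: the last camera check put all four beads at rest in one closed row, spaced about 26 mm, with bead1 about 1 mm from its seat at the end wall and the gripper lifted clear, but hand-in gave no verdict.

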